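# Shim the rocking bench balance

## Task

The bench balance leans and rocks because its front right foot is too short. Push the wooden wedge along the bench, thin end first, under that foot until the balance stands level and rocks no more, then press down gently with the fingertips on top of the balance over that foot to check it, and let go. Do not pick the wedge up, do not lift or shove the balance, and leave the other things where they are.

Things in the scene. Friction and masses are not known exactly. Their poses are not given: they have to be found in the camera images.
- balance: Low white bench balance, loose, 3 kg, 170 (x) by 190 (y) mm; feet at x +/-68, y +/-78 mm; underside 20, top 52 mm up; round steel pan 112 mm wide (centre x +22, top 61 mm), flat display mid-front. Origin: its centre in the plane of the three good feet; +x from front to back, +y left, z up (vertical when level). Starts leaning about 0.095 rad onto the short foot, 3 to 6 N; jams past level.
- short_foot (a point): Lowest point of the short front right foot of the balance (balance x -68, y -78 mm): a dark round-ended foot, 26 mm diameter, tip radius 13 mm, ending 10 mm above the plane of the other three feet, so 10 mm above the bench when the balance is level. Axes as the balance.
- balance_corner (a point): The point on top of the balance housing (52 mm above the bench when level) straight over the short foot, 17 mm in from the front and side edges: where to press. Axes as the balance.
- wedge: Loose wooden wedge, 80 g, 95 mm long (x), 44 wide (y). Origin: centre of its underside. +x points to its thin end (x +47.5, 2 mm thick); its top rises evenly, 1 mm in 5, to 19 mm at x -37.5 and is flat to the upright heel face at x -47.5; 10 mm thick at x +7.5. Starts in front of the short foot, thin end towards it and 10 to 55 mm off, a little askew. Goes in with about 3 to 18 N.
- wedge_heel (a point): Middle of the wedge's upright heel face (44 mm wide, 19 mm high), where it is pushed. Axes as the wedge.
- rubber_stamp: Brown wooden rubber stamp with a turned upright handle, base 18 by 44 mm, 67 mm high, standing, to be left alone. Origin: centre of its underside.
- timer: Round white wind-up timer, 62 mm diameter, 34 mm high, to be left alone. Origin: centre of its underside.
- slide_box: Closed green slide box, 71 by 100 by 36 mm, to be left alone. Origin: centre of its underside.
- vial: Small glass vial with a yellow cap, 22 mm diameter, 44 mm high, standing, to be left alone. Origin: centre of its underside.
- marker: Marker pen lying on the bench, 137 mm long (y), 14 mm thick, to be left alone. Origin: centre of its underside.
Mind the look-alikes: they are no part of the job. What is shaped like the wedge but turquoise is not meant.

How it is judged:
On the way, in this order (a step that is already met when the one before it is completed fails the run):
1. the wedge is under the short foot and the balance stands level on it (angle between balance's own z axis and vertical below 0.0175 rad and y of short_foot in the frame of wedge between -0.018 and 0.018 m and x of short_foot in the frame of wedge between -0.03 and 0.04 m and contact force between wedge and balance above 0.5 N), for 0.2 s.
2. the fingertips press on the balance over the shimmed foot, and it stays level (contact force between the fingers and balance above 1.5 N and horizontal distance between the grasp point and balance_corner below 0.045 m and z of the grasp point in the frame of balance above 0.05 m and angle between balance's own z axis and vertical below 0.025 rad), for 0.1 s.
At the end, for the whole second after the job is handed in: The balance is level within 0.0175 rad (1 degree), its short foot rests on the sloping top of the wedge, within 18 mm of the wedge's centre line, the wedge lies on the bench, and all is at rest (all of step 1 and height (world z) of wedge below 0.005 m and linear speed of each of balance, wedge below 0.01 m/s); the robot touches nothing.
It fails at once if the wedge is lifted or tipped (height (world z) of wedge above 0.01 m or angle between wedge's own z axis and vertical above 0.3 rad).
It fails at once if the balance is shoved or lifted (25 mm) (distance of balance from where it was at the start of the episode above 0.025 m).
It fails at once if the balance is tipped, or pushed or hooked from the side or below with more than 10 N (angle between balance's own z axis and vertical above 0.14 rad or (contact force between the fingers and balance above 10 N and z of the grasp point in the frame of balance below 0.04 m)).
It fails at once if the balance is pressed with more than 45 N (contact force between the fingers and balance above 45 N).
It fails at once if another thing is moved by more than 30 mm or tipped over (distance of any of rubber_stamp, timer, slide_box, vial, marker from where it was at the start of the episode above 0.03 m or angle between any of rubber_stamp, vial, timer, slide_box's own z axis and vertical above 0.5 rad).
It also fails if it takes over 48 s, if anything falls off the work surface, if the arm or the gripper's body presses on something with over 40 N, if the wrist force passes 120 N, or if a joint passes its speed limit or range.

## Robot

A 7-joint arm with a two-finger parallel gripper is mounted at the origin on a cart in front of the work surface, level with it; the furniture and walls round the work are solid. World frame = base frame: x ahead of the robot, y to its left, z up, the work surface at z = 0. Lengths are in m, angles in rad, forces in N, time in s.
With the tool pointing down it reaches from about 0.35 to 0.9 m from the base axis. Payload 8.1 kg.
Tool frame: the origin (TCP) lies between the finger pads; the fingertips stand ahead of it and the grasp point (between the pads) is the TCP (arm.nose_length is the z of the fingertips in the tool frame, in m); z points along the fingers, y is the line along which they close (so a half turn about z gives the same grasp; the last joint's range is limited). The gripper opens to 92 mm and grips with 3 to 60 N. Pads are 19 mm wide; open, the fingers measure 130 mm over their backs; the gripper's body (75 mm by 190 mm) begins 47 mm behind the grasp point.
Start: joints at [1.071, 0.434, 0.025, 1.573, -0.012, 1.134, -0.075], TCP at [0.242, -0.576, 0.246] pointing down, gripper open.
Joint ranges: [-2.62, 2.62], [-0.44, 2.09], [-1.27, 1.32], [0.08, 2.57], [-1.32, 4.46], [0.12, 2], [-2.74, 2.74]. Speed limits (rad/s): [2.22, 2.22, 3.01, 3.01, 3.14, 3.14, 3.14].

## Interface

Orientations are given as a rotation vector (axis times angle).
In Python, from cell import sensors, optics, arm gives the robot as it stands.
- The arm moves only by the tool arm_command, never from a script. Its argument "deltas" is one flat list of numbers, 7 for each row, row after row: the turn, a rotation vector about the world's x, y, z as a fraction of full scale, then the shift along the world's x, y, z as a fraction of full scale, then the finger opening in mm, from 0 to 91.8. In form: [wx, wy, wz, dx, dy, dz, fingers, wx, wy, wz, dx, dy, dz, fingers, ...]. A call has 1 to 20 rows; each row is the pose to reach, as a shift and turn from the pose commanded when the call began; what a row does not reach only later rows make up. Full scale, the value 1, is 1 m for a shift and 90 degrees for a turn. A row lasts 1/10 s, in which the tool goes at most 50 mm and 8.59 degrees, less where a joint would pass 70% of its speed; a pose out of reach is approached as far as the arm can. A call with a number of a shift or a turn outside -1 to 1 is refused whole. A call with a gripper value outside its range is refused whole. The fingers move at their own pace and stop on an object; "force" is the grip in N (left out, the last holds). Time passes only in rows, so rows that repeat a pose let the fingers close. It gives the time, the measured TCP pose, the force, the opening and the grip force at its end, in the units of the state.
- sensors.observe(): the state, without advancing time (a new reading comes with each control period).
- optics.get_image(name): name is "scene" or "top" or "wrist"; returns the picture (480x640x3 uint8, blue, green, red); there is no depth.
- optics.calibration(name): a dict with "camera_matrix" (3x3 intrinsics, pixels), "rvec" (rotation vector, rad) and "tvec" (3), from world to camera coordinates, as OpenCV has them. Camera axes: x right, y down, z forward; pixel columns grow to the right and rows downward; lengths in m; the calibration is good to about 2 mm. A picture is of the moment at which its call begins: read the wrist's pose just before it. calibration takes no time and is no camera call; for the wrist camera it gives the pose at the moment of the call.
- arm.sign_off(): hands the job in; it is judged then, once.
The state is a dict: "clock": time; "joints": joint angles; "dq": joint speeds; "joint_efforts": joint torques, N m; "position": TCP position; "ee_rot": TCP orientation; "force": force on the tool from outside, world axes, zero at the start; "ft_torque": the same for the moment, N m; "width": opening from 0.0 (shut) to 1.0 (fully open); "gripper_force": force on a finger pad.
Only numpy, scipy, OpenCV 4.12 (cv2) and the standard library are available. Lean on these libraries where they do the work, as an engineer would, in place of code of your own. Each camera call takes 0.05 s, during which the arm holds its last target. There are 200 camera calls.

## Working session

There is one attempt and no reset: what is moved stays moved. The work goes in short steps, Python scripts to look and compute and a tool call to move; the robot and the scene stay as the last step left them, time stands still between calls to the robot, and variables do not carry over. Pictures are saved under pics/ and viewed, at most 10 in all, crops included, and the job is handed in when it is done.

Besides the shell and the picture viewer there is one more tool, called after "Request:" as name(argument=value, ...) on one line, values as JSON. arm_command: Moves the arm, as the interface text tells. Its arguments: {"type":"object","properties":{"deltas":{"type":"array","items":{"type":"number"}},"force":{"type":"number"}},"required":["deltas"]}

```bash
mkdir -p pics; cat > h.py <<'E'
import numpy as np, cv2
from cell import sensors, optics, arm
def ray(cal,u,v):
    K=np.array(cal["camera_matrix"]);R=cv2.Rodrigues(np.array(cal["rvec"],float))[0];t=np.array(cal["tvec"],float).ravel()
    d=R.T@np.linalg.inv(K)@np.array([u,v,1.]);return -R.T@t,d
def onz(cal,u,v,z):
    c,d=ray(cal,u,v);return c+d*(z-c[2])/d[2]
def proj(cal,P):
    return cv2.projectPoints(np.array(P,float).reshape(-1,3),np.array(cal["rvec"],float),np.array(cal["tvec"],float),np.array(cal["camera_matrix"],float),None)[0].reshape(-1,2)
E
python3 - <<'E'
from h import *
print(sensors.observe(), arm.nose_length)
for n in("scene","top"):
    cv2.imwrite(f"pics/{n}0.png",optics.get_image(n));c=optics.calibration(n);print(n,ray(c,320,240))
E
```

```text
{'clock': 0.0, 'joints': array([ 1.07135719,  0.43523415,  0.02496069,  1.57407826, -0.01158519,
        1.13400683, -0.07509233]), 'dq': array([ 0.00090994, -0.00061454, -0.00065206,  0.00123487,  0.00015865,
        0.00107506, -0.00086083]), 'joint_efforts': array([-1.48309427e-03, -6.67855597e+01,  9.83886011e-01, -3.14459074e+01,
       -6.06981595e-02,  4.31875361e-02,  1.74414445e-04]), 'position': array([ 0.24133373, -0.57601021,  0.24494517]), 'ee_rot': array([-3.07848220e+00, -6.18904311e-01,  7.21135753e-04]), 'force': array([-0.40759596,  0.63662351,  0.71822639]), 'ft_torque': array([ 0.03593041, -0.0504495 ,  0.04103991]), 'gripper_force': 0.0, 'width': 0.9995158596563635} 0.019
scene (array([ 0.16765536, -0.54896352,  0.51554502]), array([ 0.39388711,  0.74519603, -0.53841029]))
top (array([0.43222794, 0.0848645 , 0.99479828]), array([ 0.11342957,  0.0140332 , -0.99347753]))
```

View pics/top0.png

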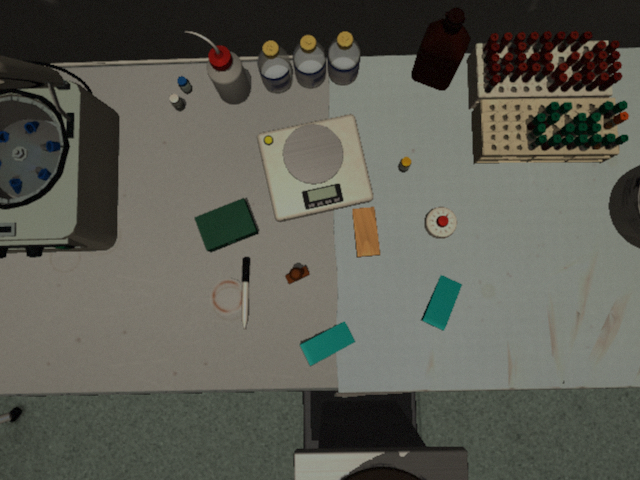

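View pics/scene0.png

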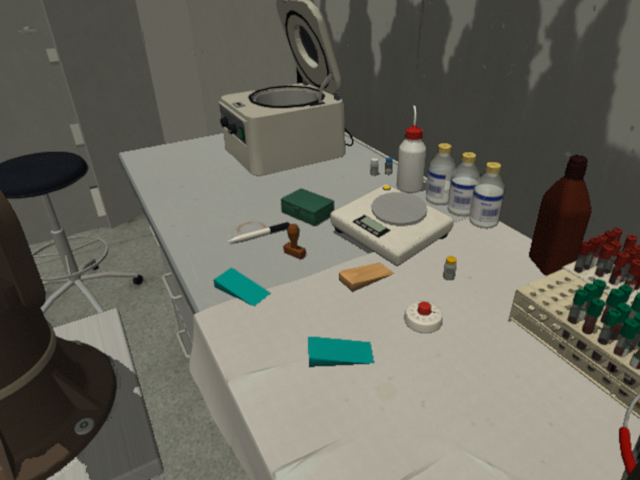

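The top view shows the balance at about (315,168), leaning to its front right corner at (372,200). The orange wedge is at (367,232) with its far end near that corner. The stamp is at (297,272), the vial at (405,163) and the timer at (441,222).

```bash
cat > m.py <<'E'
from h import *
def biggest(mask,roi):
    u0,v0,u1,v1=roi;m=np.zeros_like(mask);m[v0:v1,u0:u1]=mask[v0:v1,u0:u1]
    cs=cv2.findContours(m,cv2.RETR_EXTERNAL,cv2.CHAIN_APPROX_NONE)[0]
    return max(cs,key=cv2.contourArea)
def quad(c):
    h=cv2.convexHull(c)
    for e in np.arange(1,25,.5):
        q=cv2.approxPolyDP(h,e,True)
        if len(q)<=4: return q.reshape(-1,2)
def measure(im,cal,wroi,broi):
    hsv=cv2.cvtColor(im,cv2.COLOR_BGR2HSV)
    w=biggest(cv2.inRange(hsv,(5,100,90),(22,255,255)),wroi)
    print("wedge px",quad(w).tolist(),cv2.minAreaRect(w))
    return hsv,w
E
python3 - <<'E'
from m import *
im=cv2.imread("pics/top0.png");cal=optics.calibration("top")
hsv,w=measure(im,cal,(340,200,395,265),0)
for p in quad(w): print(p,onz(cal,*p,0.0).round(4),onz(cal,*p,0.019).round(4))
print("hsv",hsv[130,265],hsv[205,300],hsv[230,300],hsv[215,385])
b=biggest(cv2.inRange(hsv,(15,15,170),(40,80,255)),(250,105,380,228))
q=quad(b);print(cv2.contourArea(b))
for p in q: print(p,onz(cal,*p,0.052).round(4))
# pan: grey
c=cv2.resize(im[100:270,240:400],None,fx=3.5,fy=3.5,interpolation=cv2.INTER_CUBIC)
cv2.imwrite("pics/crop0.png",c)
E
```

```text
wedge px [[373, 207], [379, 254], [357, 256], [353, 209]] ((365.69805908203125, 231.48019409179688), (48.06029510498047, 22.786352157592773), 84.2894058227539)
[373 207] [ 0.6075 -0.0053  0.    ] [ 0.6042 -0.0036  0.019 ]
[379 254] [ 0.5159 -0.0136  0.    ] [ 0.5143 -0.0117  0.019 ]
[357 256] [0.5131 0.0287 0.    ] [0.5116 0.0297 0.019 ]
[353 209] [0.6047 0.0335 0.    ] [0.6014 0.0345 0.019 ]
hsv [ 24  30 120] [ 36  25 155] [ 21  29 124] [ 43  17 133]Traceback (most recent call last):
  File "<stdin>", line 6, in <module>
  File "m.py", line 5, in biggest
    return max(cs,key=cv2.contourArea)
ValueError: max() iterable argument is empty
```

```bash
python3 - <<'E'
from m import *
im=cv2.imread("pics/top0.png");cal=optics.calibration("top")
hsv=cv2.cvtColor(im,cv2.COLOR_BGR2HSV)
c=cv2.resize(im[100:270,240:400],None,fx=3.5,fy=3.5,interpolation=cv2.INTER_CUBIC)
cv2.imwrite("pics/crop0.png",cv2.convertScaleAbs(c,alpha=1.4))
for p in [(285,150),(275,200),(350,130),(360,190),(340,215),(400,190),(265,110)]: print(p,hsv[p[1],p[0]])
E
```

```text
(285, 150) [ 21  33 122]
(275, 200) [ 34  36 158]
(350, 130) [ 21  47 156]
(360, 190) [ 28  39 156]
(340, 215) [ 45  16 129]
(400, 190) [ 45  15 135]
(265, 110) [ 25  26 116]
```

View pics/crop0.png

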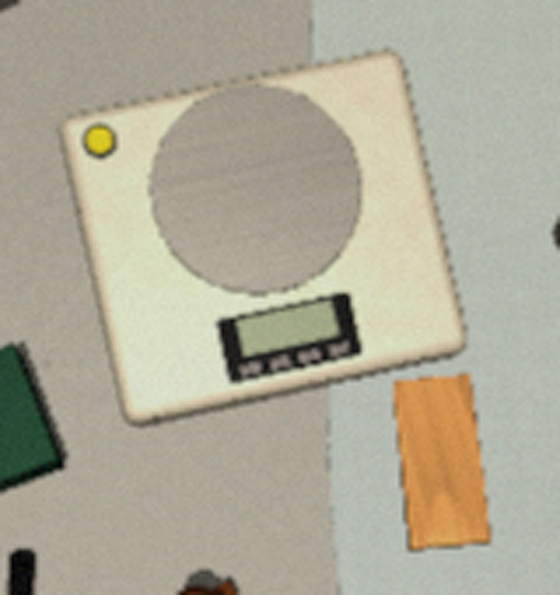

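```bash
python3 - <<'E'
from m import *
im=cv2.imread("pics/top0.png");cal=optics.calibration("top")
hsv=cv2.cvtColor(im,cv2.COLOR_BGR2HSV)
m=cv2.inRange(hsv,(10,20,143),(45,255,255)); m=cv2.morphologyEx(m,cv2.MORPH_OPEN,np.ones((3,3)))
b=biggest(m,(250,105,380,228)); q=quad(b); print(q.tolist(),cv2.minAreaRect(b))
z=dict(FR=.040,FL=.052,BL=.064,BR=.052)
P={}
for n,g in dict(FR=(373,200),FL=(278,221),BL=(257,135),BR=(354,114)).items():
    p=q[np.argmin(np.hypot(*(q-g).T))]; P[n]=onz(cal,*p,z[n]); print(n,p,P[n].round(4))
ex=(P["BL"]-P["FL"]+P["BR"]-P["FR"])[:2];ey=(P["FL"]-P["FR"]+P["BL"]-P["BR"])[:2]
print("len",np.linalg.norm(ex)/2,np.linalg.norm(ey)/2,"yaw",np.arctan2(ex[1],ex[0]),np.arctan2(-ey[0],ey[1]))
a=(np.arctan2(ex[1],ex[0])+np.arctan2(-ey[0],ey[1]))/2
c=sum(P.values())/4; R=np.array([[np.cos(a),-np.sin(a)],[np.sin(a),np.cos(a)]])
print("centre top",c, "foot approx (level-ish)",c[:2]+R@[-.068,-.078],"FR-based",P["FR"][:2]+R@[.017,.017])
E
```

```text
[[292, 129], [320, 186], [278, 218], [260, 135]] ((291.8056945800781, 171.68313598632812), (86.30301666259766, 49.82190704345703), 77.6609115600586)
FR [320 186] [0.643  0.0959 0.04  ]
FL [278 218] [0.5826 0.1745 0.052 ]
BL [260 135] [0.7371 0.2045 0.064 ]
BR [292 129] [0.7508 0.1457 0.052 ]
len 0.13705146359319675 0.07803659837168025 yaw 0.29547952975957287 0.49489140294951994
centre top [0.67837408 0.15518199 0.052     ] foot approx (level-ish) [0.64564356 0.05701523] FR-based [0.6521863  0.11817666]
```

```bash
python3 - <<'E'
from m import *
cal=optics.calibration("top")
z=dict(FR=.040,FL=.052,BL=.064,BR=.052)
P={n:onz(cal,g[0]/3.5+240,g[1]/3.5+100,z[n]) for n,g in dict(FR=(469,352),FL=(131,426),BL=(60,121),BR=(404,48)).items()}
for n in P: print(n,P[n].round(4))
ex=(P["BL"]-P["FL"]+P["BR"]-P["FR"])[:2];ey=(P["FL"]-P["FR"]+P["BL"]-P["BR"])[:2]
print("len",np.linalg.norm(ex)/2,np.linalg.norm(ey)/2,"yaw",np.arctan2(ex[1],ex[0]),np.arctan2(-ey[0],ey[1]))
a=(np.arctan2(ex[1],ex[0])+np.arctan2(-ey[0],ey[1]))/2
c=sum(P.values())/4; R=cv2.Rodrigues(np.array([0,0,a]))[0]
# tilt: axis along FL-BR diagonal, FR down
ax=np.array([.136,-.156,0])/.207; f=.0975
d=np.array([-.068,-.078,0]); 
for s in(1,-1):
    T=cv2.Rodrigues(ax*f*s)[0]
    if (T@d)[2]<0: break
RT=R@T
o=c-RT@[0,0,.052]; foot=o+RT@[-.068,-.078,.010]; corner=o+RT@[-.068,-.078,.052]
print("origin",o,"foot",foot,"corner",corner)
lo=o.copy();print("level foot",(lo+R@[-.068,-.078,.01]))
wh=np.array([.5145,.0075]);wt=np.array([.606,.014]);u=(wt-wh)/np.linalg.norm(wt-wh);n=np.array([-u[1],u[0]])
print("wedge yaw",np.arctan2(u[1],u[0]),"foot rel to heel along/lat",(foot[:2]-wh)@u,(foot[:2]-wh)@n)
E
```

```text
FR [ 0.6126 -0.004   0.04  ]
FL [0.5757 0.1757 0.052 ]
BL [0.7381 0.2098 0.064 ]
BR [0.7767 0.0261 0.052 ]
len 0.1663506949151738 0.18557443151174446 yaw 0.19412300765287074 0.20469666267765266
origin [6.78834548e-01 1.05910945e-01 2.46868858e-04] foot [6.27336983e-01 1.56003682e-02 2.22169529e-04] corner [0.62484895 0.01235706 0.04202278]
level foot [0.62763315 0.01598644 0.01024687]
wedge yaw 0.07091911529025022 foot rel to heel along/lat 0.11312733363464138 8.441349772954659e-05
```

The crop shows the balance's front right corner at crop (466,350) and the wedge with its far end just in front of it. The estimated foot position is (0.627, 0.016). The wedge axis points straight at it, so it needs about 57 mm of push. I'll move behind the heel with the fingers shut.

Request:
arm_command(deltas=[0, 0, -0.208, 0.234, 0.581, -0.125, 0, 0, 0, -0.208, 0.234, 0.581, -0.125, 0, 0, 0, -0.208, 0.234, 0.581, -0.125, 0, 0, 0, -0.208, 0.234, 0.581, -0.125, 0, 0, 0, -0.208, 0.234, 0.581, -0.125, 0, 0, 0, -0.208, 0.234, 0.581, -0.125, 0, 0, 0, -0.208, 0.234, 0.581, -0.125, 0, 0, 0, -0.208, 0.234, 0.581, -0.125, 0, 0, 0, -0.208, 0.234, 0.581, -0.125, 0, 0, 0, -0.208, 0.234, 0.581, -0.125, 0, 0, 0, -0.208, 0.234, 0.581, -0.125, 0, 0, 0, -0.208, 0.234, 0.581, -0.125, 0, 0, 0, -0.208, 0.234, 0.581, -0.125, 0, 0, 0, -0.208, 0.234, 0.581, -0.125, 0, 0, 0, -0.208, 0.234, 0.581, -0.125, 0, 0, 0, -0.208, 0.234, 0.581, -0.125, 0, 0, 0, -0.208, 0.234, 0.581, -0.125, 0, 0, 0, -0.208, 0.234, 0.581, -0.125, 0], force=20)

```text
clock: 1.9
position: [0.4754, 0.0033, 0.121]
ee_rot: [3.139, 0.107, 0.0]
force: [0.0, -0.2, -0.6]
width: 0.007
gripper_force: 0.0
```

```bash
python3 - <<'E'
from m import *
s=sensors.observe();cal=optics.calibration("wrist");im=optics.get_image("wrist");cv2.imwrite("pics/wrist1.png",im)
print(s["position"],s["ee_rot"],s["force"],s["width"])
print(proj(cal,[[.627,.016,0],[.6125,-.004,.04],[.5145,.0075,.0],[.606,.014,.002]]).round())
E
```

```text
[0.47535858 0.00329518 0.12096758] [3.13937981e+00 1.06514734e-01 3.95391351e-04] [ 0.04826571 -0.15237462 -0.58744058] 0.006509592525021201
[[316. -14.]
 [353.  -4.]
 [318. 181.]
 [317.  26.]]
```

View pics/wrist1.png

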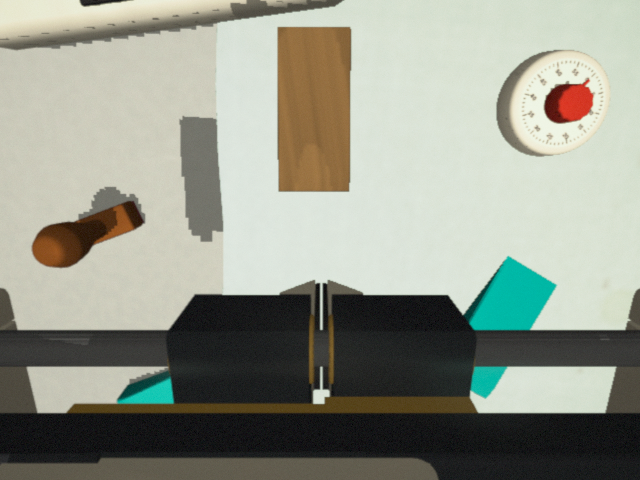

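The wrist view shows the wedge square to the tool, with its thin end at row 27, its heel at row 191 and its centre near column 314. The timer, stamp and balance front edge are clear of it.

```bash
python3 - <<'E'
from m import *
im=cv2.imread("pics/wrist1.png");cal=optics.calibration("wrist")
print(ray(cal,320,240))
w=biggest(cv2.inRange(cv2.cvtColor(im,cv2.COLOR_BGR2HSV),(5,90,60),(22,255,255)),(240,0,400,230))
for p in quad(w): print(p,onz(cal,*p,0.002).round(4),onz(cal,*p,0.019).round(4))
E
```

```text
(array([0.5512061 , 0.00816301, 0.26053545]), array([-0.28392586, -0.0164952 , -0.95871698]))
[348  27] [ 0.6066 -0.004   0.002 ] [ 0.603  -0.0032  0.019 ]
[348 189] [ 0.5108 -0.0123  0.002 ] [ 0.5135 -0.011   0.019 ]
[279 190] [0.5071 0.033  0.002 ] [0.51   0.0313 0.019 ]
[278  28] [0.6033 0.0372 0.002 ] [0.5999 0.0353 0.019 ]
```

Request:
arm_command(deltas=[0, 0, 0, 0, 0.004, -0.04, 0, 0, 0, 0, 0, 0.004, -0.08, 0, 0, 0, 0, 0, 0.004, -0.097, 0, 0, 0, 0, 0, 0.004, -0.097, 0, 0, 0, 0, 0, 0.004, -0.097, 0])

```text
clock: 2.45
position: [0.4756, 0.0083, 0.0241]
ee_rot: [3.14, 0.109, -0.0]
force: [0.3, -0.4, 0.0]
width: 0.004
gripper_force: 0.0
```

Request:
arm_command(deltas=[0, 0, 0, 0.01, 0.0007, 0, 0, 0, 0, 0, 0.02, 0.0014, 0, 0, 0, 0, 0, 0.027, 0.0019, 0, 0, 0, 0, 0, 0.032, 0.0022, 0, 0, 0, 0, 0, 0.037, 0.0026, 0, 0, 0, 0, 0, 0.037, 0.0026, 0, 0])

```text
clock: 3.05
position: [0.5134, 0.0112, 0.0238]
ee_rot: [-3.14, -0.11, -0.001]
force: [-0.5, -0.3, -0.1]
width: 0.005
gripper_force: 0.0
```

Request:
arm_command(deltas=[0, 0, 0, 0.004, 0.0003, 0, 0, 0, 0, 0, 0.008, 0.0006, 0, 0, 0, 0, 0, 0.012, 0.0008, 0, 0, 0, 0, 0, 0.016, 0.0011, 0, 0, 0, 0, 0, 0.02, 0.0014, 0, 0, 0, 0, 0, 0.024, 0.0017, 0, 0, 0, 0, 0, 0.028, 0.002, 0, 0, 0, 0, 0, 0.028, 0.002, 0, 0])

```text
clock: 3.85
position: [0.5409, 0.0132, 0.0236]
ee_rot: [-3.14, -0.11, -0.0]
force: [-2.5, -0.6, -1.3]
width: 0.003
gripper_force: 1.3
```

```bash
python3 - <<'E'
from m import *
print(sensors.observe()["force"])
im=optics.get_image("wrist");cv2.imwrite("pics/wrist2.png",im);cv2.imwrite("pics/top2.png",optics.get_image("top"))
E
```

```text
[-2.50736548 -0.60656009 -1.34600203]
```

View pics/wrist2.png

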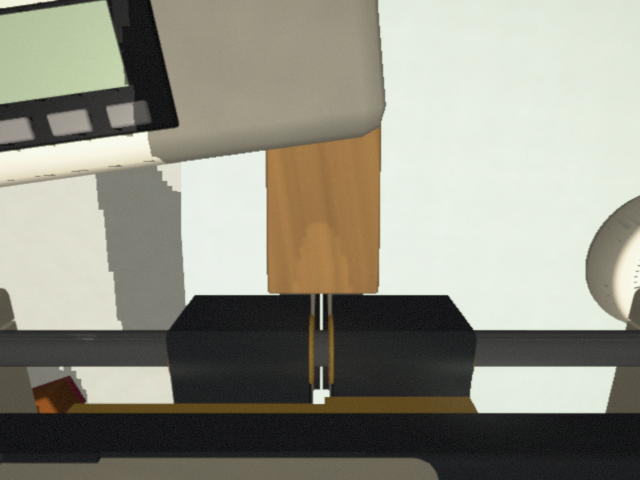

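The wrist view shows the wedge going straight in under the front right corner. The corner is at (384,120) and the heel at row 292, flush with the fingers, with light force.

```bash
python3 - <<'E'
from m import *
cal=optics.calibration("wrist")
print("corner",onz(cal,386,128,.042).round(4),"heel",onz(cal,268,292,.019).round(4),onz(cal,379,292,.019).round(4))
E
```

```text
corner [ 0.6166 -0.0013  0.042 ] heel [0.5511 0.0345 0.019 ] [ 0.5541 -0.0094  0.019 ]
```

Request:
arm_command(deltas=[0, 0, 0, 0.004, 0.0003, 0, 0, 0, 0, 0, 0.008, 0.0006, 0, 0, 0, 0, 0, 0.012, 0.0008, 0, 0, 0, 0, 0, 0.012, 0.0008, 0, 0])

```text
clock: 4.35
position: [0.5539, 0.0141, 0.0239]
ee_rot: [-3.139, -0.11, -0.003]
force: [-0.7, -0.3, -0.9]
width: 0.004
gripper_force: 0.4
```

```bash
cat > tilt.py <<'E'
from m import *
a=.199;R=cv2.Rodrigues(np.array([0,0,a]))[0]
T=cv2.Rodrigues(np.array([.136,-.156,0])/.207*.0975)[0]
if (T@[-.068,-.078,0])[2]>0: T=T.T
RT=R@T; o=np.array([.680,.106,.0])
def tilt():
    cal=optics.calibration("scene");K=np.array(cal["camera_matrix"],float)
    i0=cv2.imread("pics/scene0.png");im=optics.get_image("scene");cv2.imwrite("pics/scene_now.png",im)
    g0,g1=[cv2.cvtColor(i,cv2.COLOR_BGR2GRAY) for i in(i0,im)]
    top=np.array([[x,y,.052] for x,y in((-.085,-.095),(.085,-.095),(.085,.095),(-.085,.095))])
    m=np.zeros_like(g0);cv2.fillConvexPoly(m,proj(cal,o+top@RT.T).astype(int),255);m=cv2.dilate(m,np.ones((5,5)))
    p=cv2.goodFeaturesToTrack(g0,80,.02,4,mask=m)
    q,st,_=cv2.calcOpticalFlowPyrLK(g0,g1,p,None,winSize=(17,17));b,sb,_=cv2.calcOpticalFlowPyrLK(g1,g0,q,None,winSize=(17,17))
    ok=(st.ravel()>0)&(np.abs(b-p).reshape(-1,2).max(1)<.4);p=p[ok].reshape(-1,2);q=q[ok].reshape(-1,2)
    nrm=RT[:,2];X=[]
    for u in p:
        c,d=ray(cal,*u);h=.057 if np.hypot(*((c+d*((o-c)@nrm+.061)/(d@nrm)-o)@RT-[.022,0,0])[:2])<.057 else .052
        h=.061 if h>.052 else .052
        X.append((c+d*((o-c)@nrm+h)/(d@nrm)-o)@RT)
    X=np.array(X);r0,t0=np.array(cal["rvec"],float).ravel(),np.array(cal["tvec"],float).ravel()
    C=cv2.Rodrigues(r0)[0];ri=cv2.Rodrigues(C@RT)[0];ti=C@o+t0
    k,r,t,inl=cv2.solvePnPRansac(X,q.astype(float),K,None,ri.copy(),ti.reshape(3,1).copy(),True,200,1.0)
    n=len(inl);i=inl.ravel();r,t=cv2.solvePnPRefineLM(X[i],q[i].astype(float),K,None,r,t)
    B=C.T@cv2.Rodrigues(r)[0];pos=C.T@(t.ravel()-t0)
    print("inliers",n,len(q),"origin",pos.round(4),"z axis",B[:,2].round(4),"tilt",np.arccos(B[2,2]).round(4),"down toward foot",(B[:,2]@(R@[-.78,-.68,0]/1.035)).round(4),
      "foot",(pos+B@[-.068,-.078,.01]).round(4),"corner",(pos+B@[-.068,-.078,.052]).round(4))
if __name__=="__main__": 
    tilt(); s=sensors.observe(); print(s["position"],s["force"])
E
python3 tilt.py
```

```text
Traceback (most recent call last):
  File "tilt.py", line 28, in <module>
    tilt(); s=sensors.observe(); print(s["position"],s["force"])
    ~~~~^^
  File "tilt.py", line 22, in tilt
    k,r,t,inl=cv2.solvePnPRansac(X,q.astype(float),K,None,ri.copy(),ti.reshape(3,1).copy(),True,200,1.0)
              ~~~~~~~~~~~~~~~~~~^^^^^^^^^^^^^^^^^^^^^^^^^^^^^^^^^^^^^^^^^^^^^^^^^^^^^^^^^^^^^^^^^^^^^^^^
cv2.error: OpenCV(4.12.0) /io/opencv/modules/calib3d/src/solvepnp.cpp:239: error: (-215:Assertion failed) npoints >= 4 && npoints == std::max(ipoints.checkVector(2, CV_32F), ipoints.checkVector(2, CV_64F)) in function 'solvePnPRansac'
```

View pics/scene_now.png

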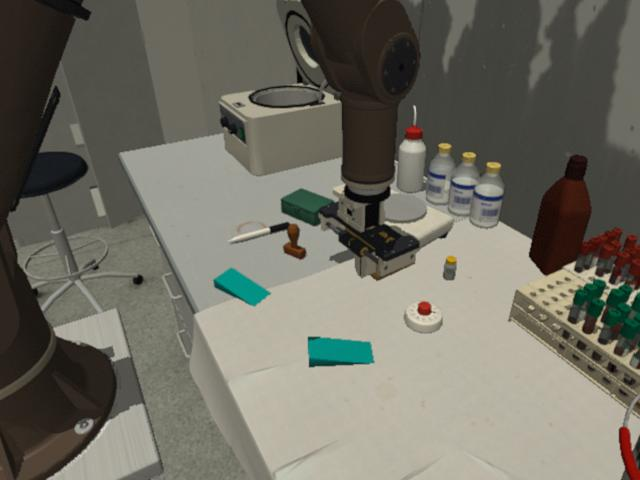

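The arm hides the balance in the scene view. I'll push a little more, watch the force, then back off and look.

Request:
arm_command(deltas=[0, 0, 0, 0.002, 0.0001, 0, 0, 0, 0, 0, 0.004, 0.0003, 0, 0])

```text
clock: 4.6
position: [0.5551, 0.0141, 0.0238]
ee_rot: [3.139, 0.11, -0.004]
force: [-8.4, -1.2, 7.0]
width: 0.002
gripper_force: 4.3
```

Request:
arm_command(deltas=[0, 0, 0, 0.002, 0.0001, 0, 0])

```text
clock: 4.7
position: [0.557, 0.0142, 0.0238]
ee_rot: [3.139, 0.11, -0.005]
force: [-8.5, -0.3, 6.3]
width: 0.007
gripper_force: 4.2
```

Request:
arm_command(deltas=[0, 0, 0, -0.02, -0.0015, 0, 0, 0, 0, 0, -0.06, -0.004, 0.03, 0, 0, 0, 0, -0.1, -0.05, 0.1, 0, 0, 0, 0, -0.15, -0.1, 0.15, 0, 0, 0, 0, -0.15, -0.15, 0.15, 0, 0, 0, 0, -0.15, -0.2, 0.15, 0, 0, 0, 0, -0.15, -0.25, 0.15, 0, 0, 0, 0, -0.15, -0.25, 0.15, 0])

```text
clock: 5.5
position: [0.4099, -0.2307, 0.1744]
ee_rot: [3.138, 0.111, 0.006]
force: [1.4, 0.2, -0.1]
width: 0.007
gripper_force: 0.0
```

```bash
python3 tilt.py; cp pics/scene_now.png pics/scene3.png
```

```text
Traceback (most recent call last):
  File "tilt.py", line 28, in <module>
    tilt(); s=sensors.observe(); print(s["position"],s["force"])
    ~~~~^^
  File "tilt.py", line 22, in tilt
    k,r,t,inl=cv2.solvePnPRansac(X,q.astype(float),K,None,ri.copy(),ti.reshape(3,1).copy(),True,200,1.0)
              ~~~~~~~~~~~~~~~~~~^^^^^^^^^^^^^^^^^^^^^^^^^^^^^^^^^^^^^^^^^^^^^^^^^^^^^^^^^^^^^^^^^^^^^^^^
cv2.error: OpenCV(4.12.0) /io/opencv/modules/calib3d/src/solvepnp.cpp:239: error: (-215:Assertion failed) npoints >= 4 && npoints == std::max(ipoints.checkVector(2, CV_32F), ipoints.checkVector(2, CV_64F)) in function 'solvePnPRansac'
```

Request:
arm_command(deltas=[0, 0, 0, -0.17, -0.34, 0.07, 0, 0, 0, 0, -0.17, -0.34, 0.07, 0, 0, 0, 0, -0.17, -0.34, 0.07, 0, 0, 0, 0, -0.17, -0.34, 0.07, 0, 0, 0, 0, -0.17, -0.34, 0.07, 0, 0, 0, 0, -0.17, -0.34, 0.07, 0, 0, 0, 0, -0.17, -0.34, 0.07, 0, 0, 0, 0, -0.17, -0.34, 0.07, 0, 0, 0, 0, -0.17, -0.34, 0.07, 0, 0, 0, 0, -0.17, -0.34, 0.07, 0])

```text
clock: 6.55
position: [0.2394, -0.5692, 0.2428]
ee_rot: [3.139, 0.107, 0.001]
force: [1.0, 0.4, -1.1]
width: 0.004
gripper_force: 0.0
```

```bash
python3 tilt.py; cp pics/scene_now.png pics/scene3.png; python3 - <<'E'
from m import *
im=optics.get_image("top");cv2.imwrite("pics/top3.png",im)
a=cv2.imread("pics/scene0.png")[170:300,310:470];b=cv2.imread("pics/scene3.png")[170:300,310:470]
c=np.hstack([cv2.resize(x,None,fx=2.5,fy=2.5,interpolation=cv2.INTER_CUBIC) for x in(a,b)]);cv2.imwrite("pics/cmp3.png",cv2.convertScaleAbs(c,alpha=1.3))
E
```

```text
inliers 27 30 origin [ 6.815e-01  1.078e-01 -2.000e-04] z axis [-0.0162 -0.0173  0.9997] tilt 0.0237 down toward foot 0.0236 foot [0.6297 0.018  0.0074] corner [0.629  0.0172 0.0494]
[ 0.24029661 -0.56798713  0.24257047] [0.64564228 0.23231821 0.1744732 ]
```

View pics/cmp3.png

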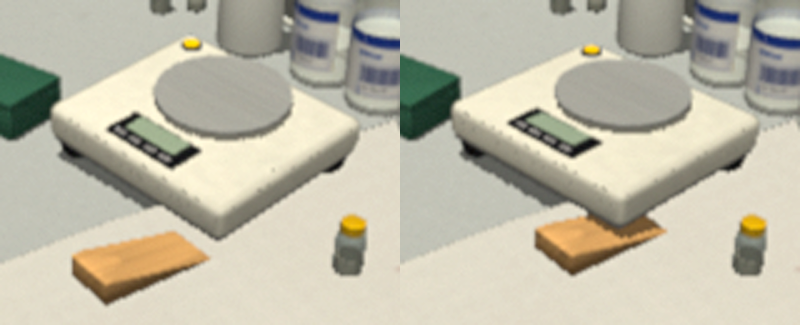

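The comparison shows the wedge under the corner and the balance nearly level: tilt 0.024 from 0.097, with the foot about 2.5 mm low at most. It needs about 7 mm more push.

Request:
arm_command(deltas=[0, 0, 0, 0.27, 0.58, -0.123, 0, 0, 0, 0, 0.27, 0.58, -0.123, 0, 0, 0, 0, 0.27, 0.58, -0.123, 0, 0, 0, 0, 0.27, 0.58, -0.123, 0, 0, 0, 0, 0.27, 0.58, -0.123, 0, 0, 0, 0, 0.27, 0.58, -0.123, 0, 0, 0, 0, 0.27, 0.58, -0.123, 0, 0, 0, 0, 0.27, 0.58, -0.123, 0, 0, 0, 0, 0.27, 0.58, -0.123, 0, 0, 0, 0, 0.27, 0.58, -0.123, 0, 0, 0, 0, 0.27, 0.58, -0.123, 0, 0, 0, 0, 0.27, 0.58, -0.123, 0, 0, 0, 0, 0.27, 0.58, -0.123, 0, 0, 0, 0, 0.27, 0.58, -0.123, 0, 0, 0, 0, 0.27, 0.58, -0.123, 0, 0, 0, 0, 0.27, 0.58, -0.123, 0])

```text
clock: 8.25
position: [0.5086, 0.0112, 0.1198]
ee_rot: [3.139, 0.11, -0.001]
force: [0.2, 0.4, 0.5]
width: 0.003
gripper_force: 0.0
```

Request:
arm_command(deltas=[0, 0, 0, 0, 0, -0.04, 0, 0, 0, 0, 0, 0, -0.08, 0, 0, 0, 0, 0, 0, -0.096, 0, 0, 0, 0, 0, 0, -0.096, 0, 0, 0, 0, 0, 0, -0.096, 0])

```text
clock: 8.75
position: [0.5093, 0.0105, 0.0244]
ee_rot: [3.139, 0.107, 0.0]
force: [-0.1, 0.2, -0.4]
width: 0.003
gripper_force: 0.0
```

Request:
arm_command(deltas=[0, 0, 0, 0.02, 0.0015, 0, 0, 0, 0, 0, 0.04, 0.003, 0, 0, 0, 0, 0, 0.045, 0.003, 0, 0, 0, 0, 0, 0.048, 0.0035, 0, 0, 0, 0, 0, 0.051, 0.0035, 0, 0])

```text
clock: 9.25
position: [0.5579, 0.0145, 0.024]
ee_rot: [3.139, 0.109, -0.006]
force: [-8.7, 0.4, 6.7]
width: 0.002
gripper_force: 4.2
```

Request:
arm_command(deltas=[0, 0, 0, 0.002, 0.0001, 0, 0, 0, 0, 0, 0.004, 0.0003, 0, 0])

```text
clock: 9.45
position: [0.5599, 0.0146, 0.0236]
ee_rot: [3.139, 0.11, -0.012]
force: [-15.3, -0.3, 10.5]
width: 0.002
gripper_force: 7.3
```

Request:
arm_command(deltas=[0, 0, 0, 0.002, 0.0001, 0, 0, 0, 0, 0, 0.002, 0.0001, 0, 0])

```text
clock: 9.65
position: [0.5608, 0.0146, 0.0234]
ee_rot: [3.138, 0.11, -0.015]
force: [-14.3, -1.3, 10.4]
width: 0.008
gripper_force: 7.4
```

Request:
arm_command(deltas=[0, 0, 0, 0.002, 0.0001, 0, 0, 0, 0, 0, 0.002, 0.0001, 0, 0])

```text
clock: 9.85
position: [0.5614, 0.0147, 0.0232]
ee_rot: [3.138, 0.11, -0.019]
force: [-19.2, -0.9, 15.4]
width: 0.006
gripper_force: 9.6
```

```bash
python3 - <<'E'
from m import *
im=optics.get_image("wrist");cv2.imwrite("pics/wrist4.png",im)
g=[cv2.cvtColor(i,cv2.COLOR_BGR2GRAY) for i in(cv2.imread("pics/top0.png"),optics.get_image("top"))]
# balance slide seen from the pan/yellow button back left
p=np.array([[[268,140]]],np.float32)
for u in [(268,140),(258,136),(281,217),(304,200)]:
    q,s,e=cv2.calcOpticalFlowPyrLK(g[0],g[1],np.array([[u]],np.float32),None,winSize=(15,15));print(u,q.ravel(),s.ravel(),e.ravel())
E
```

```text
(268, 140) [242.74898  95.12104] [1] [49.87903]
(258, 136) [207.46722  91.72674] [1] [44.829304]
(281, 217) [255.492   284.58707] [1] [40.355556]
(304, 200) [312.3284  203.31659] [1] [43.70361]
```

The force has risen to 19 N with little motion, so the balance is probably near level. I'll back off and measure again.

Request:
arm_command(deltas=[0, 0, 0, -0.02, -0.0015, 0, 0, 0, 0, 0, -0.06, -0.004, 0.03, 0, 0, 0, 0, -0.1, -0.05, 0.1, 0, 0, 0, 0, -0.32, -0.58, 0.22, 0, 0, 0, 0, -0.32, -0.58, 0.22, 0, 0, 0, 0, -0.32, -0.58, 0.22, 0, 0, 0, 0, -0.32, -0.58, 0.22, 0, 0, 0, 0, -0.32, -0.58, 0.22, 0, 0, 0, 0, -0.32, -0.58, 0.22, 0, 0, 0, 0, -0.32, -0.58, 0.22, 0, 0, 0, 0, -0.32, -0.58, 0.22, 0, 0, 0, 0, -0.32, -0.58, 0.22, 0, 0, 0, 0, -0.32, -0.58, 0.22, 0, 0, 0, 0, -0.32, -0.58, 0.22, 0, 0, 0, 0, -0.32, -0.58, 0.22, 0, 0, 0, 0, -0.32, -0.58, 0.22, 0, 0, 0, 0, -0.32, -0.58, 0.22, 0])

```text
clock: 11.65
position: [0.2452, -0.5672, 0.2445]
ee_rot: [3.137, 0.101, -0.001]
force: [-0.1, 0.3, -0.1]
width: 0.005
gripper_force: 0.0
```

```bash
python3 tilt.py; cp pics/scene_now.png pics/scene5.png; python3 - <<'E'
from m import *
im=optics.get_image("top");cv2.imwrite("pics/top5.png",im);cal=optics.calibration("top")
w=biggest(cv2.inRange(cv2.cvtColor(im,cv2.COLOR_BGR2HSV),(5,100,90),(22,255,255)),(340,180,395,265))
for p in quad(w): print(p,onz(cal,*p,0.0).round(4),onz(cal,*p,0.019).round(4))
b=cv2.imread("pics/scene5.png")[170:300,310:470]
cv2.imwrite("pics/cmp5.png",np.hstack([cv2.resize(b,None,fx=2.5,fy=2.5,interpolation=2),cv2.resize(im[100:270,240:400],(400,325),interpolation=2)]))
E
```

```text
inliers 26 30 origin [ 6.819e-01  1.081e-01 -1.000e-04] z axis [-0.016  -0.0123  0.9998] tilt 0.0202 down toward foot 0.0195 foot [0.63   0.0183 0.0079] corner [0.6294 0.0178 0.0499]
[ 0.24698007 -0.56499778  0.24393839] [ 1.25174399  0.25574432 -0.12804863]
[372 194] [ 0.6332 -0.0043  0.    ] [ 0.6294 -0.0026  0.019 ]
[375 221] [ 0.58   -0.0082  0.    ] [ 0.5772 -0.0064  0.019 ]
[354 223] [0.5772 0.0324 0.    ] [0.5744 0.0334 0.019 ]
[352 205] [0.6126 0.0352 0.    ] [0.6091 0.0362 0.019 ]
```

View pics/cmp5.png

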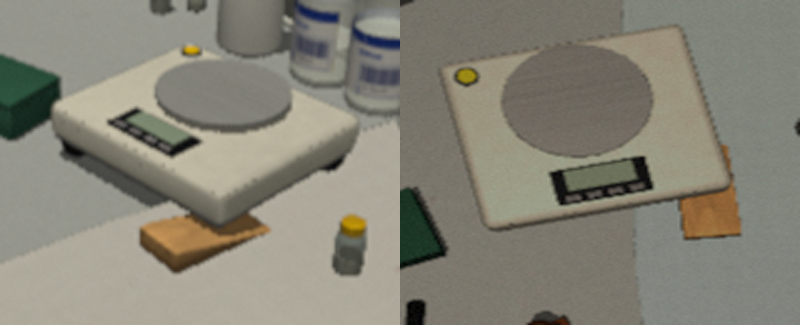

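The wedge is well under the foot and centred. The unconstrained fit is noisy in tilt, so I'll fit only tilt, slide and yaw, with the balance pivoting on its diagonal feet and both cameras used.

```bash
cat > fit.py <<'E'
import sys; from tilt import *
from scipy.optimize import least_squares
def pts(n,k):
    cal=optics.calibration(n);i0,i1=[cv2.imread(f"pics/{n}{j}.png",0) for j in(0,k)]
    top=np.array([[x,y,.052] for x,y in((-.085,-.095),(.085,-.095),(.085,.095),(-.085,.095))])
    m=np.zeros_like(i0);cv2.fillConvexPoly(m,proj(cal,o+top@RT.T).astype(int),255);m=cv2.dilate(m,np.ones((5,5)))
    p=cv2.goodFeaturesToTrack(i0,80,.02,4,mask=m)
    q,s,_=cv2.calcOpticalFlowPyrLK(i0,i1,p,None,winSize=(15,15));b,_,_=cv2.calcOpticalFlowPyrLK(i1,i0,q,None,winSize=(15,15))
    ok=(s.ravel()>0)&(np.abs(b-p).reshape(-1,2).max(1)<.3);p=p[ok].reshape(-1,2);q=q[ok].reshape(-1,2)
    X=[]
    for u in p:
        c,d=ray(cal,*u);f=lambda h:(c+d*((o-c)@RT[:,2]+h)/(d@RT[:,2])-o)@RT
        x=f(.061); X.append(x if np.hypot(x[0]-.022,x[1])<.0565 else f(.052))
    return cal,np.array(X),q
ax=np.array([.136,-.156,0])/.207; sg=np.sign((cv2.Rodrigues(ax*.1)[0]@[-.068,-.078,0])[2])*-1
def fit(ns,k):
    D=[pts(n,k) for n in ns]
    def res(v):
        B=R@cv2.Rodrigues(np.array([0,0,v[3]]))[0]@cv2.Rodrigues(ax*sg*v[0])[0]
        return np.concatenate([(proj(c,o+[v[1],v[2],0]+X@B.T)-q).ravel() for c,X,q in D])
    r=least_squares(res,[.03,0,0,0],loss="soft_l1",f_scale=.3,x_scale=[.01,.001,.001,.01])
    sd=np.sqrt(np.diag(np.linalg.inv(r.jac.T@r.jac)))*.3
    print(ns,k,"tilt %.4f dx %.4f dy %.4f yaw %.4f"%tuple(r.x),"sd tilt %.4f"%sd[0],"n",[len(d[1]) for d in D],"med",np.median(abs(res(r.x))).round(2))
for k in sys.argv[1:]:
    for ns in(["scene"],["top"],["scene","top"]): fit(ns,k)
E
python3 fit.py 3 5
```

```text
['scene'] 3 tilt 0.0199 dx 0.0009 dy 0.0011 yaw -0.0041 sd tilt 0.0044 n [30] med 0.3
['top'] 3 tilt 0.0164 dx 0.0000 dy -0.0002 yaw -0.0033 sd tilt 0.0057 n [70] med 0.22
['scene', 'top'] 3 tilt 0.0160 dx 0.0000 dy -0.0001 yaw -0.0035 sd tilt 0.0032 n [30, 70] med 0.24
['scene'] 5 tilt 0.0158 dx 0.0010 dy 0.0013 yaw -0.0049 sd tilt 0.0042 n [30] med 0.3
['top'] 5 tilt 0.0089 dx -0.0001 dy -0.0001 yaw -0.0026 sd tilt 0.0056 n [70] med 0.2
['scene', 'top'] 5 tilt 0.0101 dx 0.0000 dy 0.0000 yaw -0.0027 sd tilt 0.0035 n [30, 70] med 0.23
```

Tilt is now about 0.010 ± 0.004 and the balance hasn't slid. Pushing 3 to 4 mm more will centre it in the tolerance.

Request:
arm_command(deltas=[0, 0, 0, 0.27, 0.577, -0.124, 0, 0, 0, 0, 0.27, 0.577, -0.124, 0, 0, 0, 0, 0.27, 0.577, -0.124, 0, 0, 0, 0, 0.27, 0.577, -0.124, 0, 0, 0, 0, 0.27, 0.577, -0.124, 0, 0, 0, 0, 0.27, 0.577, -0.124, 0, 0, 0, 0, 0.27, 0.577, -0.124, 0, 0, 0, 0, 0.27, 0.577, -0.124, 0, 0, 0, 0, 0.27, 0.577, -0.124, 0, 0, 0, 0, 0.27, 0.577, -0.124, 0, 0, 0, 0, 0.27, 0.577, -0.124, 0, 0, 0, 0, 0.27, 0.577, -0.124, 0, 0, 0, 0, 0.27, 0.577, -0.124, 0, 0, 0, 0, 0.27, 0.577, -0.124, 0, 0, 0, 0, 0.27, 0.577, -0.124, 0, 0, 0, 0, 0.27, 0.577, -0.124, 0])

```text
clock: 13.35
position: [0.5172, 0.0122, 0.1197]
ee_rot: [3.139, 0.11, -0.001]
force: [-0.0, 0.0, 0.3]
width: 0.003
gripper_force: 0.0
```

Request:
arm_command(deltas=[0, 0, 0, 0, 0, -0.04, 0, 0, 0, 0, 0, 0, -0.08, 0, 0, 0, 0, 0, 0, -0.094, 0, 0, 0, 0, 0, 0, -0.094, 0, 0, 0, 0, 0.02, 0.0015, -0.094, 0, 0, 0, 0, 0.034, 0.0025, -0.094, 0, 0, 0, 0, 0.034, 0.0025, -0.094, 0])

```text
clock: 14.05
position: [0.5548, 0.0143, 0.0274]
ee_rot: [-3.14, -0.107, -0.006]
force: [-0.3, -0.1, 0.3]
width: 0.009
gripper_force: 0.0
```

Request:
arm_command(deltas=[0, 0, 0, 0.004, 0.0003, 0, 0, 0, 0, 0, 0.008, 0.0005, 0, 0, 0, 0, 0, 0.012, 0.0008, 0, 0, 0, 0, 0, 0.012, 0.0008, 0, 0])

```text
clock: 14.45
position: [0.5615, 0.0153, 0.0254]
ee_rot: [3.139, 0.11, -0.009]
force: [-7.1, -1.1, 6.3]
width: 0.007
gripper_force: 3.9
```

Request:
arm_command(deltas=[0, 0, 0, 0.003, 0.0002, 0, 0, 0, 0, 0, 0.003, 0.0002, 0, 0])

```text
clock: 14.65
position: [0.5617, 0.0153, 0.025]
ee_rot: [3.138, 0.11, -0.017]
force: [-15.5, -1.1, 13.2]
width: 0.004
gripper_force: 8.1
```

Request:
arm_command(deltas=[0, 0, 0, 0.003, 0.0002, 0, 0, 0, 0, 0, 0.003, 0.0002, 0, 0])

```text
clock: 14.85
position: [0.5625, 0.0153, 0.0247]
ee_rot: [3.137, 0.11, -0.023]
force: [-22.7, -1.0, 18.0]
width: 0.007
gripper_force: 11.4
```

Request:
arm_command(deltas=[0, 0, 0, 0.002, 0.0001, 0, 0, 0, 0, 0, 0.002, 0.0001, 0, 0])

```text
clock: 15.05
position: [0.563, 0.0153, 0.0245]
ee_rot: [3.137, 0.11, -0.027]
force: [-27.8, -1.5, 21.0]
width: 0.006
gripper_force: 13.6
```

The arm is sagging and pressing the heel down with 21 N. I'll relieve the vertical force a little so the push goes forward.

Request:
arm_command(deltas=[0, 0, 0, 0, 0, 0.0015, 0, 0, 0, 0, 0, 0, 0.003, 0])

```text
clock: 15.25
position: [0.5658, 0.0147, 0.0266]
ee_rot: [3.137, 0.109, -0.019]
force: [-10.3, -3.5, -6.5]
width: 0.004
gripper_force: 4.9
```

Request:
arm_command(deltas=[0, 0, 0, -0.025, -0.0015, 0, 0, 0, 0, 0, -0.06, -0.004, 0.03, 0, 0, 0, 0, -0.1, -0.05, 0.1, 0, 0, 0, 0, -0.32, -0.58, 0.22, 0, 0, 0, 0, -0.32, -0.58, 0.22, 0, 0, 0, 0, -0.32, -0.58, 0.22, 0, 0, 0, 0, -0.32, -0.58, 0.22, 0, 0, 0, 0, -0.32, -0.58, 0.22, 0, 0, 0, 0, -0.32, -0.58, 0.22, 0, 0, 0, 0, -0.32, -0.58, 0.22, 0, 0, 0, 0, -0.32, -0.58, 0.22, 0, 0, 0, 0, -0.32, -0.58, 0.22, 0, 0, 0, 0, -0.32, -0.58, 0.22, 0, 0, 0, 0, -0.32, -0.58, 0.22, 0, 0, 0, 0, -0.32, -0.58, 0.22, 0, 0, 0, 0, -0.32, -0.58, 0.22, 0, 0, 0, 0, -0.32, -0.58, 0.22, 0, 0, 0, 0, -0.32, -0.58, 0.22, 0])

```text
clock: 17.05
position: [0.2524, -0.5629, 0.2483]
ee_rot: [-3.139, -0.109, -0.0]
force: [1.1, 0.2, -0.2]
width: 0.005
gripper_force: 0.0
```

```bash
python3 tilt.py; cp pics/scene_now.png pics/scene6.png; python3 -c '
from h import *
cv2.imwrite("pics/top6.png",optics.get_image("top"))
from m import *
im=cv2.imread("pics/top6.png");cal=optics.calibration("top")
w=biggest(cv2.inRange(cv2.cvtColor(im,cv2.COLOR_BGR2HSV),(5,100,90),(22,255,255)),(340,180,395,265))
for p in quad(w): print(p,onz(cal,*p,0.0).round(4))
'; python3 fit.py 6
```

```text
inliers 25 30 origin [ 6.834e-01  1.073e-01 -1.000e-04] z axis [-0.0162 -0.0095  0.9998] tilt 0.0188 down toward foot 0.0174 foot [0.6331 0.0167 0.0082] corner [0.6325 0.0163 0.0502]
[ 0.25307062 -0.56222265  0.24828439] [-0.09466484  0.89141823  0.0677861 ]
[373 193] [ 0.6351 -0.0063  0.    ]
[376 219] [ 0.5839 -0.0103  0.    ]
[354 221] [0.5811 0.0323 0.    ]
[353 203] [0.6165 0.0331 0.    ]
['scene'] 6 tilt 0.0140 dx 0.0025 dy 0.0009 yaw 0.0121 sd tilt 0.0043 n [30] med 0.3
['top'] 6 tilt 0.0109 dx 0.0017 dy -0.0007 yaw 0.0119 sd tilt 0.0060 n [61] med 0.23
['scene', 'top'] 6 tilt 0.0101 dx 0.0017 dy -0.0006 yaw 0.0117 sd tilt 0.0034 n [30, 61] med 0.26
```

The last push slid the balance about 2 mm instead of raising it further. That fits it being level and jammed, with the heel about 56 to 57 mm from the foot as the geometry needs. Next is the press check, where the contact height also confirms level.

Request:
arm_command(deltas=[0, 0, 0, 0.38, 0.578, -0.118, 0, 0, 0, 0, 0.38, 0.578, -0.118, 0, 0, 0, 0, 0.38, 0.578, -0.118, 0, 0, 0, 0, 0.38, 0.578, -0.118, 0, 0, 0, 0, 0.38, 0.578, -0.118, 0, 0, 0, 0, 0.38, 0.578, -0.118, 0, 0, 0, 0, 0.38, 0.578, -0.118, 0, 0, 0, 0, 0.38, 0.578, -0.118, 0, 0, 0, 0, 0.38, 0.578, -0.118, 0, 0, 0, 0, 0.38, 0.578, -0.118, 0, 0, 0, 0, 0.38, 0.578, -0.118, 0, 0, 0, 0, 0.38, 0.578, -0.118, 0, 0, 0, 0, 0.38, 0.578, -0.118, 0, 0, 0, 0, 0.38, 0.578, -0.118, 0, 0, 0, 0, 0.38, 0.578, -0.118, 0, 0, 0, 0, 0.38, 0.578, -0.118, 0, 0, 0, 0, 0.38, 0.578, -0.118, 0, 0, 0, 0, 0.38, 0.578, -0.118, 0])

```text
clock: 18.95
position: [0.6318, 0.013, 0.131]
ee_rot: [3.139, 0.107, -0.0]
force: [0.6, 0.5, 0.1]
width: 0.002
gripper_force: 0.0
```

Request:
arm_command(deltas=[0, 0, 0, 0, 0, -0.03, 0, 0, 0, 0, 0, 0, -0.05, 0, 0, 0, 0, 0, 0, -0.054, 0, 0, 0, 0, 0, 0, -0.054, 0])

```text
clock: 19.35
position: [0.6319, 0.0134, 0.0766]
ee_rot: [3.139, 0.108, -0.002]
force: [-0.1, -0.1, 1.4]
width: 0.004
gripper_force: 0.0
```

Request:
arm_command(deltas=[0, 0, 0, 0, 0, -0.002, 0, 0, 0, 0, 0, 0, -0.004, 0, 0, 0, 0, 0, 0, -0.004, 0])

```text
clock: 19.65
position: [0.6327, 0.0143, 0.0733]
ee_rot: [3.14, 0.11, 0.001]
force: [0.3, 0.6, -0.0]
width: 0.003
gripper_force: 0.0
```

Request:
arm_command(deltas=[0, 0, 0, 0, 0, -0.001, 0, 0, 0, 0, 0, 0, -0.001, 0])

```text
clock: 19.85
position: [0.6325, 0.0144, 0.0719]
ee_rot: [3.14, 0.11, 0.0]
force: [-1.0, 0.2, 0.5]
width: 0.007
gripper_force: 0.0
```

Request:
arm_command(deltas=[0, 0, 0, 0, 0, -0.001, 0, 0, 0, 0, 0, 0, -0.001, 0])

```text
clock: 20.05
position: [0.6325, 0.0145, 0.0711]
ee_rot: [3.14, 0.11, 0.001]
force: [-1.2, 1.1, 3.5]
width: 0.006
gripper_force: 1.9
```

Contact came at TCP z about 0.071, so the top is 52 mm up and the balance is level. I'll press slightly more, then let go.

Request:
arm_command(deltas=[0, 0, 0, 0, 0, -0.001, 0, 0, 0, 0, 0, 0, -0.0015, 0, 0, 0, 0, 0, 0, -0.0015, 0])

```text
clock: 20.35
position: [0.6326, 0.0144, 0.0708]
ee_rot: [3.139, 0.11, 0.001]
force: [-5.9, -0.2, 17.9]
width: 0.004
gripper_force: 8.3
```

Request:
arm_command(deltas=[0, 0, 0, 0, 0, 0.01, 0, 0, 0, 0, 0, 0, 0.06, 0, 0, 0, 0, -0.1, -0.1, 0.15, 0, 0, 0, 0, -0.38, -0.58, 0.17, 0, 0, 0, 0, -0.38, -0.58, 0.17, 0, 0, 0, 0, -0.38, -0.58, 0.17, 0, 0, 0, 0, -0.38, -0.58, 0.17, 0, 0, 0, 0, -0.38, -0.58, 0.17, 0, 0, 0, 0, -0.38, -0.58, 0.17, 0, 0, 0, 0, -0.38, -0.58, 0.17, 0, 0, 0, 0, -0.38, -0.58, 0.17, 0, 0, 0, 0, -0.38, -0.58, 0.17, 0, 0, 0, 0, -0.38, -0.58, 0.17, 0, 0, 0, 0, -0.38, -0.58, 0.17, 0, 0, 0, 0, -0.38, -0.58, 0.17, 0, 0, 0, 0, -0.38, -0.58, 0.17, 0, 0, 0, 0, -0.38, -0.58, 0.17, 0, 0, 0, 0, -0.38, -0.58, 0.17, 0])

```text
clock: 22.15
position: [0.2506, -0.5671, 0.2392]
ee_rot: [3.139, 0.104, -0.001]
force: [-0.1, 0.2, 1.1]
width: 0.003
gripper_force: 0.0
```

```bash
python3 tilt.py; cp pics/scene_now.png pics/scene7.png; python3 -c '
from h import *
cv2.imwrite("pics/top7.png",optics.get_image("top"))'; python3 fit.py 7
```

```text
inliers 24 30 origin [ 0.6859  0.1128 -0.004 ] z axis [ 0.0027 -0.0295  0.9996] tilt 0.0297 down toward foot 0.0218 foot [0.6356 0.0221 0.0034] corner [0.6357 0.0208 0.0454]
[ 0.25250408 -0.56533316  0.23897204] [ 1.19580625  0.10787933 -0.4750002 ]
['scene'] 7 tilt 0.0140 dx 0.0025 dy 0.0008 yaw 0.0120 sd tilt 0.0043 n [30] med 0.3
['top'] 7 tilt 0.0101 dx 0.0017 dy -0.0007 yaw 0.0119 sd tilt 0.0060 n [63] med 0.23
['scene', 'top'] 7 tilt 0.0098 dx 0.0017 dy -0.0006 yaw 0.0118 sd tilt 0.0034 n [30, 63] med 0.26
```

The press reached 18 N with the corner holding still at 52 mm (stiff, no rocking), and the view after letting go is unchanged, so I'm handing in.

```bash
python3 -c 'from cell import arm; print(arm.sign_off())'
```

```text
the job is handed in; nothing more can be done
None
```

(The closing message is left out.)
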